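# Sort two pen blocks with a plug gauge

## Task

Sort the two drilled wooden pen blocks with the blue-handled plug gauge. Lower the gauge into the block whose hole lets its steel pin pass, and leave it standing there fully home, with its flange on the block; then set the other block, whose hole is too small for the gauge, upright and flat inside the silver tray.

Things in the scene. Friction and masses are not known exactly. Their poses are not given: they have to be found in the camera images.
- gauge: Loose plug gauge, upright, pin down, in a fixed black rubber ring stand (64 mm across, 40 high), flange on its top. Origin: flat end of the nose, its lowest point, 4 mm above the desk; z up. From there: cone 8 to 20 mm wide in 10 mm; 20 mm steel pin to 36 mm; 44 mm flange 36 to 42 mm; round blue handle, 24 mm wide, 42 to 92 mm: grip it there, lift 45 mm or more. 0.12 kg.
- block_wide: Loose pale wooden pen block, 52 x 52 x 50 mm high, with a 28 mm hole right through its middle: the gauge's pin passes with 4 mm of play all round. Origin: centre of the underside, on the desk; hole mouth 50 mm above it; x, y square to its sides, z up. With the gauge fully home its flange lies on the block's top and its nose is 14 mm above this origin. 0.12 kg.
- block_narrow: Loose pale wooden pen block, outside the same as the other (52 x 52 x 50 mm high), but with a hole of only 12 mm, which the gauge cannot pass. Origin: centre of the underside, on the desk; x, y square to its sides, z up. About 0.12 kg. The two blocks and the gauge's stand change places from start to start.
- silver_tray: Shallow silver tray, 171 mm along its x, 271 mm along its y, 13 mm high, fixed to the desk. Origin: centre of the underside. Its flat floor, 132 mm by 232 mm about the centre, is 5 mm above the origin; the rim round it is 11 to 13 mm high.
Things that resemble listed ones, but are neither listed nor needed, are in the scene too. Of the things that look like the gauge, the middle-sized one is meant.

How it is judged:
By the outcome, as a careful person would: the job done as asked, in the order asked, and still so for the second after the job is handed in, with the robot touching nothing.
It also fails if it takes over 56 s, if anything falls off the work surface, if the arm or the gripper's body presses on something with over 40 N, if the wrist force passes 120 N, or if a joint passes its speed limit or range.

## Robot

A 7-joint arm with a two-finger parallel gripper is mounted at the origin on a cart in front of the work surface, level with it; the furniture and walls round the work are solid. World frame = base frame: x ahead of the robot, y to its left, z up, the work surface at z = 0. Lengths are in m, angles in rad, forces in N, time in s.
With the tool pointing down it reaches from about 0.425 to 0.875 m from the base axis. Payload 4.7 kg.
Tool frame: the origin (TCP) lies at the very end of the fingers, on their centre line; the grasp point (between the pads) lies 19 mm behind it; z points along the fingers, y is the line along which they close (so a half turn about z gives the same grasp; the last joint's range is limited). The gripper opens to 87 mm and grips with 3 to 60 N. Pads are 19 mm wide; open, the fingers measure 117 mm over their backs; the gripper's body (75 mm by 190 mm) begins 51 mm behind the grasp point.
Start: joints at [1.217, 0.321, -0.07, 1.45, 0.023, 1.371, -0.057], TCP at [0.234, -0.607, 0.186] pointing down, gripper open.
Joint ranges: [-2.86, 2.86], [-0.3, 2.09], [-1.38, 1.24], [0.06, 2.45], [-1.56, 4.7], [0.09, 2.05], [-2.69, 2.69]. Speed limits (rad/s): [2.57, 2.57, 3.14, 3.14, 3.14, 3.14, 3.14].

## Interface

Orientations are given as a rotation vector (axis times angle).
In Python, from bench import ctrl, get_image, job gives the robot as it stands.
- The arm moves only by the shell command python3 -m crank 'ROWS' [FORCE]. ROWS is JSON, a list that holds one entry, the list of rows, each a list of 5 numbers: the shift along the tool's x, y, z in mm, then the turn about the tool's z in rad, then the closure, from -1 (fully open) to 1 (shut), so that 0 is half open. A call has 1 to 10 rows; each row shifts and turns the commanded pose from where the row before left it, along the tool's axes as they then stand; what a row does not reach is not made up. A row lasts 1/12 s, in which the tool goes at most 41.7 mm and 7.16 degrees, less where a joint would pass 70% of its speed; a pose out of reach is approached as far as the arm can. A call with a gripper value outside its range is refused whole. The fingers move at their own pace and stop on an object; FORCE is the grip in N (left out, the last holds). Time passes only in rows, so rows that do not move let the fingers close. It gives the time, the measured TCP pose, the force, the opening and the grip force at its end, in the units of the state.
- ctrl.get_state(): the state, without advancing time (a new reading comes with each control period).
- get_image(name): name is "scene" or "top" or "wrist"; returns a dict with "pixels" (400x640x3 uint8, red, green, blue), "fx", "fy", "cx", "cy" (pixels), "k1" (the pictures are not rectified: a ray, as slopes to the right and down, at radius r is drawn at 1 + k1 r^2 times it, then the intrinsics apply), "T" (4x4, takes a point from camera to world coordinates); the wrist camera has in their place "T_tool_cam" (4x4, takes a point from camera to tool coordinates, whose origin is the TCP and whose axes are the flange's). Camera axes: x right, y down, z forward; pixel columns grow to the right and rows downward; lengths in m; the calibration is good to about 2 mm. A picture is of the moment at which its call begins: read the wrist's pose just before it. There is no depth.
- job.close_job(): hands the job in; it is judged then, once.
The state is a dict: "time": time; "joint_positions": joint angles; "qd": joint speeds; "joint_torque": joint torques, N m; "position": TCP position; "tool_rot": TCP orientation; "ft_force": force on the tool from outside, world axes, zero at the start; "torque": the same for the moment, N m; "grip_width": opening from 0.0 (shut) to 1.0 (fully open); "grip_force": force on a finger pad.
Only numpy, scipy, OpenCV 4.12 (cv2) and the standard library are available. Lean on these libraries where they do the work, as an engineer would, in place of code of your own. Each camera call takes 0.05 s, during which the arm holds its last target. There are 200 camera calls.

## Working session

There is one attempt and no reset: what is moved stays moved. The work goes in short steps, Python scripts to look and compute and a shell command to move; the robot and the scene stay as the last step left them, time stands still between calls to the robot, and variables do not carry over. Pictures are saved under pics/ and viewed, at most 10 in all, crops included, and the job is handed in when it is done.

```bash
mkdir -p pics
python3 - <<'E'
from bench import ctrl,get_image
import cv2,numpy as np
s=ctrl.get_state();print(s)
for n in("top","scene"):
    d=get_image(n);cv2.imwrite(f"pics/{n}0.png",d["pixels"][:,:,::-1]);print(n,{k:v for k,v in d.items() if k!="pixels"})
E
```

```text
{'time': 0.0, 'joint_positions': array([ 1.21709083,  0.32183076, -0.07008382,  1.45170278,  0.02259277,
        1.37080876, -0.05691275]), 'qd': array([-0.00260081,  0.00087215, -0.00111271, -0.00159718, -0.00192395,
        0.00027066,  0.00063567]), 'joint_torque': array([-6.43280032e-05, -4.91282129e+01, -4.04140949e-01, -3.12525022e+01,
       -6.39184099e-02,  4.36723139e-02,  2.02231736e-04]), 'position': array([ 0.23343935, -0.60594495,  0.1850426 ]), 'tool_rot': array([-3.08673479e+00, -5.74171985e-01,  7.07519171e-04]), 'ft_force': array([ 0.30304529, -0.64357242, -0.80829321]), 'torque': array([-0.04628423, -0.0337879 ,  0.03902892]), 'grip_force': 0.0, 'grip_width': 0.9995245622360915}
top {'fx': 500.9995448121232, 'fy': 500.9995448121232, 'cx': 325.05432481137143, 'cy': 196.10037789204495, 'k1': -0.07084760645498384, 'T': array([[ 0.0060702 , -0.98770922,  0.15618466,  0.33076809],
       [-0.99987339, -0.00829247, -0.01358083,  0.23556583],
       [ 0.01470906, -0.15608245, -0.9876345 ,  0.9658716 ],
       [ 0.        ,  0.        ,  0.        ,  1.        ]])}
scene {'fx': 411.94456258850613, 'fy': 411.94456258850613, 'cx': 316.0814994635701, 'cy': 203.1122419089888, 'k1': 0.0177962770264718, 'T': array([[-0.53865469, -0.36811038,  0.7578561 , -0.17367638],
       [-0.84240968,  0.22032507, -0.49173448,  0.63336116],
       [ 0.01403787, -0.9033004 , -0.42877887,  0.41045592],
       [ 0.        ,  0.        ,  0.        ,  1.        ]])}
```

View pics/top0.png

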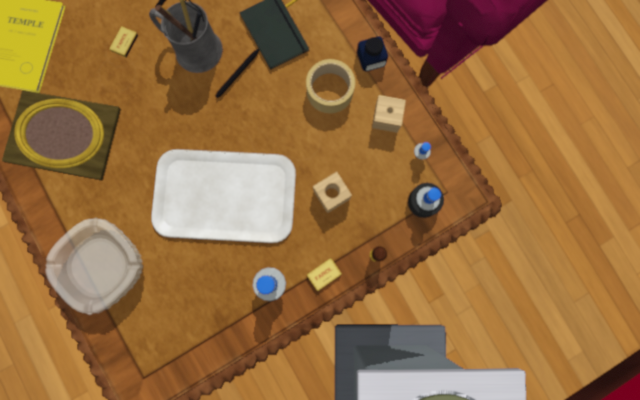

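View pics/scene0.png

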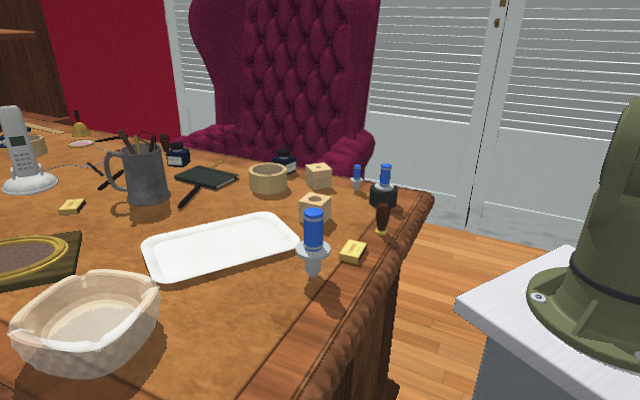

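The top view shows the gauge in its black ring (handle top at about 432,195). The wide block is at (332,192), the narrow block at (390,112) and the tray at (225,196). The gauges at (268,285) and (423,150) are decoys, and a dark seal stands at (380,253).

```bash
cat > h.py <<'E'
import numpy as np,cv2
from scipy.spatial.transform import Rotation as R
def KD(d): return np.array([[d["fx"],0,d["cx"]],[0,d["fy"],d["cy"]],[0,0,1]]),np.array([d["k1"],0,0,0,0.])
def camT(d,s=None):
    if "T" in d: return d["T"]
    B=np.eye(4);B[:3,:3]=R.from_rotvec(s["tool_rot"]).as_matrix();B[:3,3]=s["position"];return B@d["T_tool_cam"]
def p2w(d,uv,z,s=None):
    K,D=KD(d);T=camT(d,s)
    n=cv2.undistortPointsIter(np.float64(uv).reshape(-1,1,2),K,D,None,None,(3,50,1e-12))[:,0] if hasattr(cv2,"undistortPointsIter") else cv2.undistortPoints(np.float64(uv).reshape(-1,1,2),K,D)[:,0]
    r=np.c_[n,np.ones(len(n))]@T[:3,:3].T
    return T[:3,3]+r*((z-T[2,3])/r[:,2])[:,None]
def w2p(d,P,s=None):
    K,D=KD(d);T=np.linalg.inv(camT(d,s))
    return cv2.projectPoints(np.float64(P).reshape(-1,1,3),cv2.Rodrigues(T[:3,:3])[0],T[:3,3],K,D)[0][:,0]
def tool(s,target):  # shift mm in tool axes to world TCP target
    return R.from_rotvec(s["tool_rot"]).inv().apply(np.array(target)-s["position"])*1000
E
python3 - <<'E'
from h import *
from bench import get_image
d=get_image("top")
im=d["pixels"][:,:,::-1]
for n,uv,z in(("gauge",(432,195),.096),("wide hole",(333,190),.05),("narrow hole",(390,110),.05),("traySE..",(153,240),.012),("",(295,240),.012),("",(295,157),.012),("",(157,152),.012),("seal",(380,253),.04),("small",(425,147),.06),("big",(266,285),.11),("holder",(330,87),.05),("eraser",(324,275),.01),("ink",(372,50),.05)):
    print(n,p2w(d,uv,z)[0].round(3))
a=cv2.resize(im[90:220,310:450],None,fx=5,fy=4.6*5/4.6,interpolation=cv2.INTER_CUBIC)[:600]
a=cv2.resize(im[90:220,300:460],None,fx=4.6,fy=4.6,interpolation=cv2.INTER_CUBIC)
cv2.imwrite("pics/crop1.png",a);print(a.shape)
E
```

```text
gauge [0.472 0.034 0.096]
wide hole [0.487 0.208 0.05 ]
narrow hole [0.643 0.1   0.05 ]
traySE.. [0.394 0.55  0.012]
 [0.397 0.279 0.012]
 [0.558 0.282 0.012]
 [0.566 0.553 0.012]
seal [0.372 0.121 0.04 ]
small [0.569 0.037 0.06 ]
big [0.314 0.322 0.11 ]
holder [0.688 0.215 0.05 ]
eraser [0.331 0.223 0.01 ]
ink [0.766 0.133 0.05 ]
(598, 736, 3)
```

View pics/crop1.png

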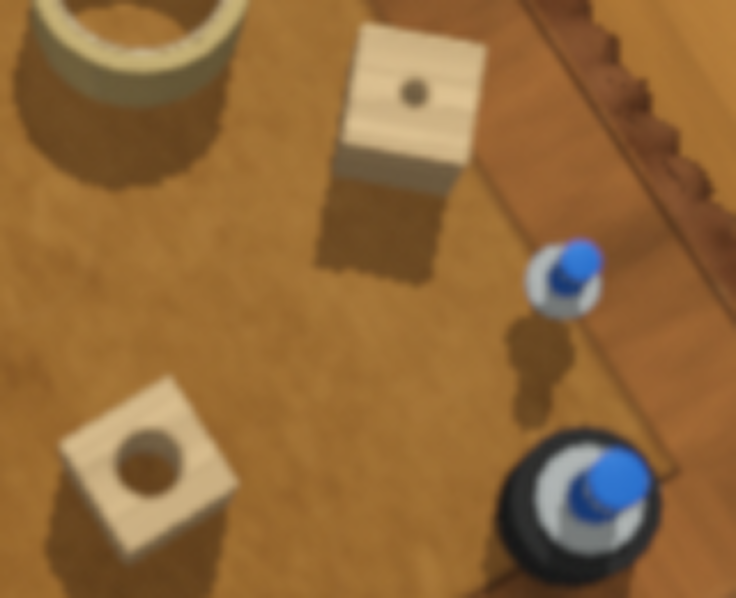

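The crop shows the gauge handle top at (621,476) and its flange centre at (590,499). The wide block has corners (172,376), (239,486), (128,563) and (60,445), with its hole at (149,462). The narrow block's top corners are (363,23), (486,46), (467,163) and (343,142), with its hole at (414,92).

Run:
```python
from h import *
from bench import get_image,ctrl
d=get_image("top");s=ctrl.get_state()
def c(p): p=np.float64(p);return (p+.5)/4.6-.5+[300,90]
print("handle",p2w(d,c((621,476)),.096)[0],"flange",p2w(d,c((590,499)),.046)[0])
for n,q,h in(("wide",[(172,376),(239,486),(128,563),(60,445)],(149,462)),("narrow",[(363,23),(486,46),(467,163),(343,142)],(414,92))):
    P=p2w(d,[c(x) for x in q],.05);e=np.roll(P,-1,0)-P
    print(n,P.mean(0).round(4),"hole",p2w(d,c(h),.05)[0].round(4),"edge ang",np.degrees(np.arctan2(e[:,1],e[:,0])).round(1),np.linalg.norm(e,axis=1).round(4))
A=R.from_rotvec(s["tool_rot"]).as_matrix();print(A.round(3),"tool y ang",np.degrees(np.arctan2(A[1,1],A[0,1])))
print("q7",s["joint_positions"],s["time"])
w=get_image("wrist");print(w["T_tool_cam"].round(3),w["fx"])
```

```text
handle [0.47536369 0.02954567 0.096     ] flange [0.47409098 0.03069558 0.046     ]
wide [0.485  0.2098 0.05  ] hole [0.4871 0.2102 0.05  ] edge ang [-148.9  125.3   30.1  -57.4] [0.0525 0.0546 0.0552 0.0536]
narrow [0.6437 0.1001 0.05  ] hole [0.6442 0.1005 0.05  ] edge ang [-100.3  169.9   80.8   -9.8] [0.0523 0.0517 0.0521 0.0527]
[[ 0.933  0.36  -0.   ]
 [ 0.36  -0.933  0.001]
 [-0.    -0.001 -1.   ]] tool y ang -68.92673112798576
q7 [ 1.21710988  0.32159275 -0.07010262  1.45119365  0.02257797  1.37078729
 -0.05692098] 0.2
[[-0.    -0.97  -0.244  0.066]
 [ 1.    -0.     0.     0.   ]
 [-0.    -0.244  0.97  -0.199]
 [ 0.     0.     0.     1.   ]] 353.5269270016762
```

```bash
python3 -m crank '[[[32,-26,0,0,-1],[32,-26,0,0,-1],[32,-26,0,0,-1],[32,-26,0,0,-1],[32,-26,0,0,-1],[32,-26,0,0,-1],[32,-26,0,0,-1],[32,-26,0,0,-1],[32,-26,0,0,-1],[32,-26,0,0,-1]]]' 20
python3 -m crank '[[[19,-35,0,0,-1],[19,-35,0,0,-1],[19,-35,0,0,-1],[19,-35,0,0,-1],[19,-35,0,0,-1],[19,-35,0,0,-1],[19,-35,0,0,-1],[0,0,0,0,-1],[0,0,0,0,-1]]]'
python3 - <<'E'
from h import *
from bench import get_image,ctrl
s=ctrl.get_state();w=get_image("wrist");np.save("w1.npy",w["pixels"])
im=w["pixels"][:,:,::-1].copy();print(s["time"],s["position"],s["tool_rot"],s["ft_force"],tool(s,[.475,.030,.186]))
for P,c in(([.475,.03,.096],(0,0,255)),([.475,.03,.046],(0,255,0))):
    p=w2p(w,P,s)[0];print(p);cv2.circle(im,tuple(int(round(v)) for v in p),2,c,-1)
cv2.imwrite("pics/w1.png",im)
E
```

```text
time: 1.08
position: [0.4394, -0.2471, 0.1864]
tool_rot: [3.088, 0.574, 0.0]
ft_force: [0.4, -0.7, 0.6]
grip_width: 1.005
grip_force: 0.0
time: 1.83
position: [0.4748, 0.0302, 0.1864]
tool_rot: [3.087, 0.584, 0.001]
ft_force: [0.8, -1.0, 0.0]
grip_width: 1.005
grip_force: 0.0
1.8333 [0.47478772 0.03024465 0.18637512] [3.08657096e+00 5.83600522e-01 6.92201518e-04] [ 0.78712538 -0.97646122  0.04449494] [0.1081605  0.30511234 0.37528377]
[316.10277232 195.05364857]
[316.07407491 183.79293503]
```

View pics/w1.png

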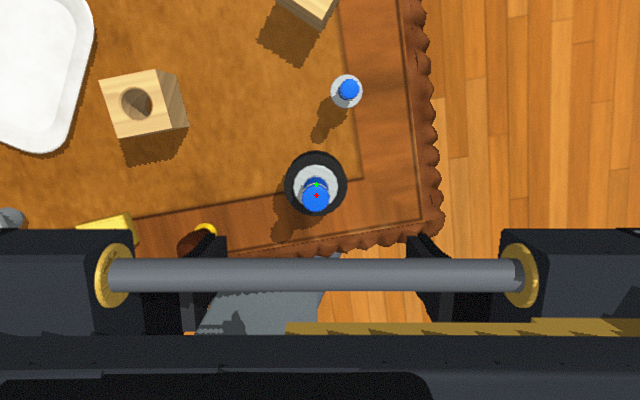

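The wrist view shows the handle top at about (315,199) against the predicted (316,195). I shift −2 mm in tool x, descend and grip.

```bash
python3 -m crank '[[[-2,0,25,0,-1],[0,0,25,0,-1],[0,0,25,0,-1],[0,0,25,0,-1],[0,0,17,0,-1],[0,0,10,0,-1],[0,0,0,0,-1],[0,0,0,0,-1]]]' 20
python3 -m crank '[[[0,0,0,0,0],[0,0,0,0,0.3],[0,0,0,0,1],[0,0,0,0,1],[0,0,0,0,1],[0,0,0,0,1],[0,0,0,0,1],[0,0,0,0,1],[0,0,0,0,1],[0,0,0,0,1]]]' 20
```

```text
time: 2.55
position: [0.473, 0.0258, 0.0593]
tool_rot: [-3.089, -0.572, 0.001]
ft_force: [0.6, 0.7, 0.6]
grip_width: 0.999
grip_force: 0.0
time: 3.38
position: [0.4729, 0.0269, 0.0591]
tool_rot: [-3.089, -0.574, 0.0]
ft_force: [-0.2, 1.1, 0.0]
grip_width: 0.326
grip_force: 0.4
```

```bash
python3 -m crank '[[[0,0,0,0,1],[0,0,0,0,1],[0,0,0,0,1],[0,0,0,0,1]]]' 25
python3 -m crank '[[[0,0,-5,0,1],[0,0,-10,0,1],[0,0,-20,0,1],[0,0,-25,0,1],[0,0,-25,0,1],[0,0,-15,0,1],[0,0,0,0,1],[0,0,0,0,1]]]'
python3 - <<'E'
from h import *
from bench import get_image,ctrl
s=ctrl.get_state();w=get_image("wrist");print(s["position"],s["tool_rot"],s["ft_force"],s["grip_width"])
cv2.imwrite("pics/w2.png",w["pixels"][:,:,::-1])
E
```

```text
time: 3.72
position: [0.4759, 0.0282, 0.0626]
tool_rot: [3.088, 0.576, 0.008]
ft_force: [-3.6, 3.2, 19.4]
grip_width: 0.068
grip_force: 27.4
time: 4.38
position: [0.4733, 0.0266, 0.1597]
tool_rot: [3.088, 0.574, 0.002]
ft_force: [-0.7, 0.5, -0.2]
grip_width: 0.004
grip_force: 0.0
[0.47332766 0.02657317 0.15971529] [3.08777129e+00 5.73781575e-01 2.03584351e-03] [-0.71498582  0.48338635 -0.17421519] 0.004495168365906848
```

View pics/w2.png

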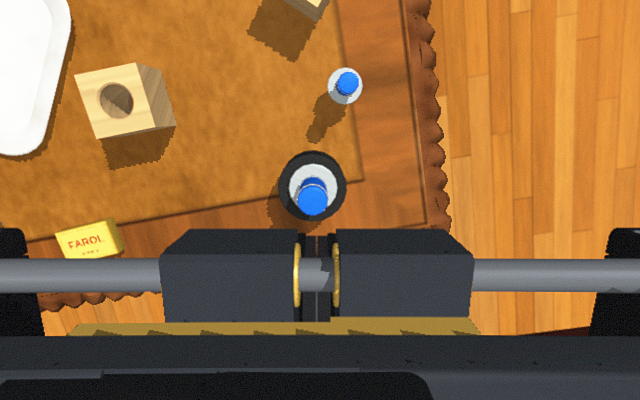

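The fingers are empty and the gauge is still in its ring, with the handle top at (313,199) and the flange at about (311,187). I'll triangulate it from all the cameras before I retry.

Run:
```python
from h import *
from bench import get_image,ctrl
from scipy.optimize import least_squares
s=ctrl.get_state();obs={}
W=None
for n,c in(("wrist",(313,190)),("top",(432,195)),("scene",(385,175))):
    d=get_image(n);hsv=cv2.cvtColor(d["pixels"],cv2.COLOR_RGB2HSV)
    m=cv2.inRange(hsv,(100,130,60),(125,255,255));k,l,st,ce=cv2.connectedComponentsWithStats(m)
    i=min(range(1,k),key=lambda i:np.hypot(*(ce[i]-c))+ (100 if st[i,4]<20 else 0))
    print(n,st[i],ce[i].round(1))
    G=np.array([.475,.03])
    for z in(.046,.096):print("  pred",z,w2p(d,[*G,z],s)[0].round(1))
    c0=[w2p(d,[G[0]+.012*np.cos(a),G[1]+.012*np.sin(a),z],s)[0] for z in(.046,.096) for a in np.linspace(0,6.28,40)]
    c0=np.array(c0);print("  pred bbox",c0.min(0).round(1),c0.max(0).round(1),"obs bbox",st[i,:2],st[i,:2]+st[i,2:4]-1)
print(s["position"])
```

```text
wrist [300 176  27  13 143] [313.4 181.1]
  pred 0.046 [313.2 185.7]
  pred 0.096 [312.7 198.5]
  pred bbox [296.9 172.5] [328.4 213.7] obs bbox [300 176] [326 188]
top [420 143  10  11  76] [424.5 148. ]
  pred 0.046 [428.2 197.6]
  pred 0.096 [434.4 193.3]
  pred bbox [421.9 186.6] [441.1 203.9] obs bbox [420 143] [429 153]
scene [379 169  11  15 129] [384.  176.1]
  pred 0.046 [383.2 184.6]
  pred 0.096 [385.1 164. ]
  pred bbox [377.9 162.1] [390.5 186.6] obs bbox [379 169] [389 183]
[0.47248959 0.02655412 0.15864182]
```

Run:
```python
from h import *
from bench import get_image,ctrl
s=ctrl.get_state();out=[]
A=R.from_rotvec(s["tool_rot"]).as_matrix();print(s["position"])
for n,(x,y) in(("scene",(310,80)),("top",(360,120))):
    d=get_image(n);im=cv2.resize(d["pixels"][y:y+140,x:x+130,::-1],None,fx=3,fy=4.2*3/4.2,interpolation=cv2.INTER_CUBIC)
    for o,c in(((0,0,0),(0,0,255)),((0,0,-.019),(0,255,0)),((.0095,0,0),(0,255,255)),((-.0095,0,0),(255,255,0))):
        p=w2p(d,s["position"]+A@np.array(o),s)[0];p=(p-[x,y]+.5)*3-.5
        cv2.circle(im,tuple(int(round(v)) for v in p),2,c,-1)
    out.append(im)
cv2.imwrite("pics/comp.png",np.hstack(out))
```

```text
[0.47190217 0.02671843 0.1577936 ]
```

View pics/comp.png

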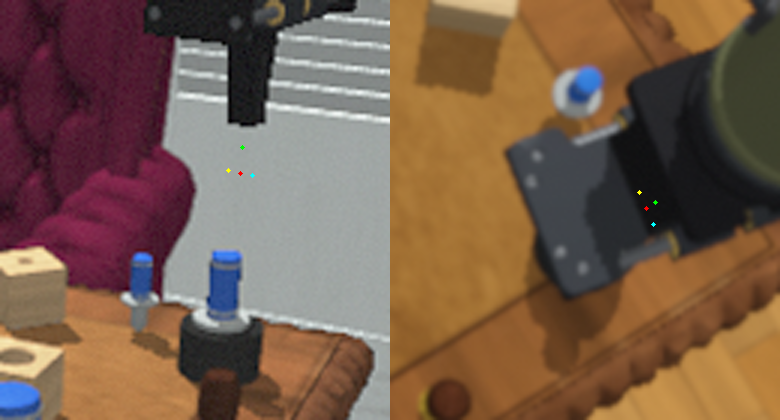

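The fingertips sit at (247,123) in the scene crop, but the reported TCP projects to (241,173). So the fingers are really about 40 mm higher than reported, and they only pinched the top of the handle. I'll fit the true camera pose to quantify the offset.

Run:
```python
from h import *
from bench import get_image,ctrl
from scipy.optimize import least_squares
t=get_image("top");s=ctrl.get_state();w=get_image("wrist");sc=get_image("scene")
g=cv2.cvtColor(w["pixels"],cv2.COLOR_RGB2GRAY)
def c(p): p=np.float64(p);return (p+.5)/4.6-.5+[300,90]
B=p2w(t,[c(x) for x in[(60,445),(172,376),(239,486),(128,563)]],.05)
P=[*B,p2w(t,c((149,462)),.05)[0],[.475,.03,.096],[.475,.03,.046]]
uv=[(75,74),(137,63),(153,127),(93,138),(116,100),(313,199),(312,187)]
P=np.array(P);uv=np.float64(uv)
print("resid now",(w2p(w,P,s)-uv).round(1).tolist())
def f(x):
    q=dict(s);q["position"]=s["position"]+x[:3]
    q["tool_rot"]=(R.from_rotvec(x[3:6]) *R.from_rotvec(s["tool_rot"])).as_rotvec() if len(x)>3 else s["tool_rot"]
    return (w2p(w,P,q)-uv).ravel()
for n in(3,6):
    r=least_squares(f,np.zeros(n));print(n,r.x.round(4),np.sqrt((r.fun**2).mean()))
# fingertip in scene: (310+247/3, 80+123/3)
tip=(310+82.,80+41)
for z in(.158,.17,.18,.19,.2,.21):print(z,p2w(sc,tip,z)[0].round(3))
print(s["position"],s["joint_positions"])
```

```text
resid now [[-1.7, -2.6], [-0.1, -5.3], [2.8, -3.3], [1.9, 1.6], [-0.4, -3.7], [0.2, -0.4], [1.6, -1.3]]
3 [ 0.0023 -0.0009  0.0025] 1.664195844328172
6 [-0.0023 -0.0001  0.0033 -0.0078 -0.0509  0.0051] 1.4357986936902323
0.158 [ 0.576 -0.074  0.158]
0.17 [ 0.541 -0.041  0.17 ]
0.18 [ 0.511 -0.013  0.18 ]
0.19 [0.481 0.015 0.19 ]
0.2 [0.452 0.043 0.2  ]
0.21 [0.422 0.071 0.21 ]
[0.47237018 0.02682223 0.15830733] [ 0.57317528 -0.01742631 -0.67142224  1.88918744 -0.01176266  1.26765683
 -1.29758181]
```

The camera pose agrees with the reported TCP to within about 3 mm. The physical fingertips, however, end about 35 mm behind the reported TCP, so I'll descend further by that amount and watch the force.

```bash
python3 -m crank '[[[2,-2,0,0,-1],[0,0,0,0,-1],[0,0,0,0,-1],[0,0,0,0,-1],[0,0,0,0,-1],[0,0,0,0,-1],[0,0,0,0,-1],[0,0,0,0,-1],[0,0,0,0,-1]]]' 20
python3 -m crank '[[[0,0,25,0,-1],[0,0,25,0,-1],[0,0,25,0,-1],[0,0,20,0,-1],[0,0,10,0,-1],[0,0,8,0,-1],[0,0,0,0,-1]]]'
python3 -m crank '[[[0,0,4,0,-1],[0,0,4,0,-1],[0,0,4,0,-1],[0,0,4,0,-1],[0,0,4,0,-1],[0,0,0,0,-1],[0,0,0,0,-1]]]'
python3 - <<'E'
from h import *
from bench import get_image,ctrl
s=ctrl.get_state();out=[];d=get_image("scene");w=get_image("wrist")
im=cv2.resize(d["pixels"][80:220,310:440,::-1],None,fx=3,fy=3,interpolation=cv2.INTER_CUBIC)
cv2.imwrite("pics/comp2.png",im)
E
```

```text
time: 5.58
position: [0.4741, 0.0294, 0.1591]
tool_rot: [3.089, 0.574, 0.0]
ft_force: [-0.2, -0.6, 0.4]
grip_width: 0.606
grip_force: 0.0
time: 6.17
position: [0.4733, 0.0294, 0.0451]
tool_rot: [-3.088, -0.574, 0.003]
ft_force: [-0.6, -0.9, 0.3]
grip_width: 0.992
grip_force: 0.0
time: 6.75
position: [0.4739, 0.0294, 0.0259]
tool_rot: [-3.089, -0.574, 0.001]
ft_force: [-0.6, -0.8, 0.1]
grip_width: 1.002
grip_force: 0.0
```

View pics/comp2.png

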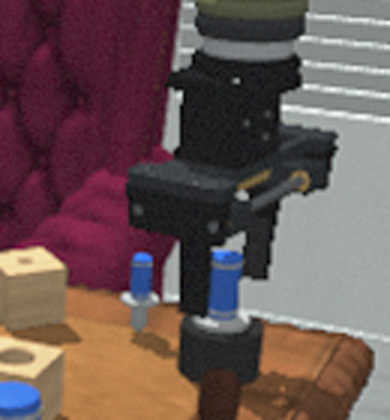

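The open fingers straddle the handle. The tips are at about (195,313) and (258,278), and their midpoint lies on the handle near z≈0.06. I close here.

```bash
python3 -m crank '[[[0,0,0,0,0.3],[0,0,0,0,1],[0,0,0,0,1],[0,0,0,0,1],[0,0,0,0,1],[0,0,0,0,1],[0,0,0,0,1],[0,0,0,0,1],[0,0,0,0,1],[0,0,0,0,1]]]' 25
python3 -m crank '[[[0,0,0,0,1],[0,0,0,0,1],[0,0,0,0,1],[0,0,0,0,1],[0,0,0,0,1],[0,0,0,0,1]]]' 25
```

```text
time: 7.68
position: [0.4741, 0.0294, 0.0261]
tool_rot: [3.089, 0.574, -0.0]
ft_force: [-0.3, 0.7, -0.5]
grip_width: 0.323
grip_force: 0.0
time: 8.18
position: [0.4741, 0.0295, 0.0261]
tool_rot: [-3.089, -0.575, 0.0]
ft_force: [0.3, -0.2, -0.0]
grip_width: 0.266
grip_force: 25.0
```

```bash
python3 -m crank '[[[0,0,-5,0,1],[0,0,-10,0,1],[0,0,-20,0,1],[0,0,-25,0,1],[0,0,-20,0,1],[0,0,-10,0,1],[0,0,0,0,1],[0,0,0,0,1],[0,0,0,0,1]]]'
python3 - <<'E'
from h import *
from bench import get_image,ctrl
s=ctrl.get_state();print(s["position"],tool(s,[.475,.03,s["position"][2]]),tool(s,[.4865,.210,s["position"][2]]))
t=get_image("top")
print(s["grip_width"],s["grip_force"])
E
```

```text
time: 8.93
position: [0.4731, 0.0292, 0.115]
tool_rot: [-3.088, -0.574, 0.003]
ft_force: [-0.4, -0.1, -1.4]
grip_width: 0.268
grip_force: 25.0
[0.47311942 0.02922881 0.11502166] [ 2.03209129 -0.04363928 -0.00374649] [ 7.74670383e+01 -1.63878363e+02 -4.81758026e-02]
0.2679110278417898 25.000065341591835
```

```bash
python3 -m crank '[[[7,-16,0,0,1],[15,-32,0,0,1],[15,-33,0,0,1],[15,-33,0,0,1],[15,-32,0,0,1],[8,-18,0,0,1],[0,0,0,0,1],[0,0,0,0,1],[0,0,0,0,1]]]'
python3 - <<'E'
from h import *
from bench import get_image,ctrl
s=ctrl.get_state();d=get_image("scene");w=get_image("wrist");t=get_image("top");print(s["position"])
a=cv2.resize(d["pixels"][120:260,250:380,::-1],None,fx=3,fy=3,interpolation=cv2.INTER_CUBIC)
b=cv2.resize(w["pixels"][100:240,250:380,::-1],None,fx=3,fy=3,interpolation=cv2.INTER_CUBIC)
cv2.imwrite("pics/comp3.png",np.hstack([a,b]))
for P in([.486,.21,.05],[.486,.21,.093]):print(w2p(d,P)[0].round(1),(3*(w2p(d,P)[0]-[250,120])).round(),(3*(w2p(w,P,s)[0]-[250,100])).round())
E
```

```text
time: 9.73
position: [0.4846, 0.208, 0.1149]
tool_rot: [3.088, 0.573, -0.004]
ft_force: [-0.0, -0.2, -0.6]
grip_width: 0.265
grip_force: 25.0
[0.48457416 0.20800859 0.11493769]
[314.3 198.1] [193. 234.] [192. 299.]
[314.5 179. ] [194. 177.] [191. 346.]
```

View pics/comp3.png

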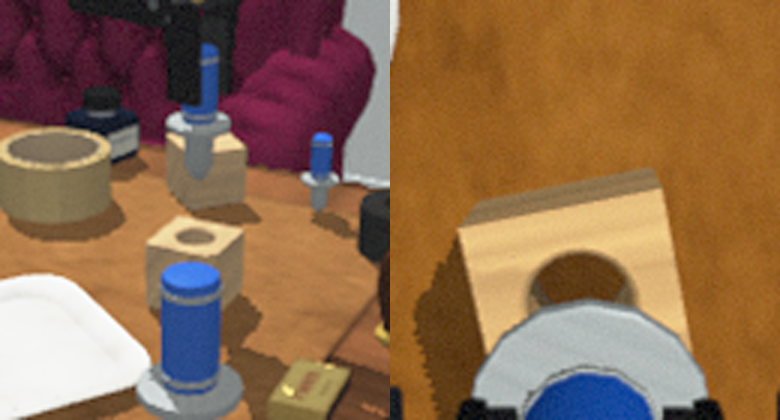

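The nose is at (198,178) in the scene crop, directly over the hole at (196,236). The wrist view shows the hole about 2 mm toward tool −y. I correct for that and lower.

```bash
python3 -m crank '[[[0,-2,10,0,1],[0,0,15,0,1],[0,0,12,0,1],[0,0,5,0,1],[0,0,5,0,1],[0,0,4,0,1],[0,0,0,0,1],[0,0,0,0,1]]]'
python3 -m crank '[[[0,0,4,0,1],[0,0,4,0,1],[0,0,4,0,1],[0,0,4,0,1],[0,0,4,0,1],[0,0,0,0,1]]]'
```

```text
time: 10.55
position: [0.4845, 0.2114, 0.0653]
tool_rot: [-3.089, -0.575, -0.0]
ft_force: [0.3, -0.3, -1.5]
grip_width: 0.272
grip_force: 25.0
time: 11.05
position: [0.4837, 0.2109, 0.0441]
tool_rot: [3.088, 0.574, -0.003]
ft_force: [-0.5, 0.3, -1.9]
grip_width: 0.265
grip_force: 25.0
```

```bash
python3 -m crank '[[[0,0,3,0,1],[0,0,2,0,1],[0,0,1,0,1],[0,0,1,0,1],[0,0,0,0,1],[0,0,0,0,1]]]'
python3 -m crank '[[[0,0,1,0,1],[0,0,0,0,0.2],[0,0,0,0,0],[0,0,0,0,0],[0,0,0,0,-1],[0,0,0,0,-1],[0,0,0,0,-1],[0,0,0,0,-1],[0,0,0,0,-1],[0,0,0,0,-1]]]'
```

```text
time: 11.55
position: [0.4844, 0.2113, 0.0382]
tool_rot: [3.089, 0.575, 0.0]
ft_force: [0.1, -0.2, -1.1]
grip_width: 0.264
grip_force: 25.0
time: 12.38
position: [0.4844, 0.2113, 0.0371]
tool_rot: [3.089, 0.575, -0.0]
ft_force: [-0.3, 0.1, -0.8]
grip_width: 0.866
grip_force: 0.0
```

```bash
python3 -m crank '[[[0,0,-5,0,-1],[0,0,-10,0,-1],[0,0,-20,0,-1],[0,0,-25,0,-1],[0,0,-30,0,-1],[0,0,-30,0,-1],[0,0,-10,0,-1],[0,0,0,0,-1]]]'
python3 -m crank '[[[10,16,0,0,-1],[20,30,0,0,-1],[21,31,0,0,-1],[21,31,0,0,-1],[20,30,0,0,-1],[16,22,0,0,-1],[0,0,0,0.11,-1],[0,0,0,0.11,-1],[0,0,0,0.11,-1],[0,0,0,0.11,-1]]]'
python3 -m crank '[[[0,0,0,0.097,-1],[0,0,0,0,-1],[0,0,0,0,-1],[0,0,0,0,-1]]]'
python3 - <<'E'
from h import *
from bench import get_image,ctrl
s=ctrl.get_state();w=get_image("wrist");t=get_image("top");d=get_image("scene")
A=R.from_rotvec(s["tool_rot"]).as_matrix();print(s["position"],np.degrees(np.arctan2(A[1,1],A[0,1])),s["joint_positions"].round(2))
im=w["pixels"][:,:,::-1].copy()
C=np.array([[26,26],[26,-26],[-26,-26],[-26,26]])/1000;a=np.radians(-10);C=C@np.array([[np.cos(a),np.sin(a)],[-np.sin(a),np.cos(a)]])
q=w2p(w,np.c_[C+[.644,.1003],np.full(4,.05)],s);cv2.polylines(im,[q.round().astype(int)],True,(0,0,255),1)
b=cv2.resize(d["pixels"][100:240,250:440,::-1],(543,400),interpolation=cv2.INTER_CUBIC)[:, :400]
cv2.imwrite("pics/w4.png",np.hstack([im[:,140:540],b]))
print(q.round(0).tolist(),tool(s,[.6425,.1015,.15]))
E
```

```text
time: 13.05
position: [0.4866, 0.2125, 0.171]
tool_rot: [-3.089, -0.575, -0.011]
ft_force: [0.5, 0.3, -0.6]
grip_width: 0.999
grip_force: 0.0
time: 13.88
position: [0.6421, 0.0996, 0.1643]
tool_rot: [3.138, -0.123, -0.006]
ft_force: [0.5, -0.4, -0.5]
grip_width: 1.004
grip_force: 0.0
time: 14.22
position: [0.6423, 0.1004, 0.1659]
tool_rot: [3.13, -0.262, -0.003]
ft_force: [0.2, -0.3, 0.9]
grip_width: 1.002
grip_force: 0.0
[0.64231014 0.10040691 0.16586025] -99.55908132415338 [ 0.29  0.4  -0.64  1.46  0.24  1.36 -2.1 ]
[[286.0, 158.0], [345.0, 159.0], [343.0, 215.0], [287.0, 215.0]] [ 0.03351655 -1.12011268 15.85946649]
```

View pics/w4.png

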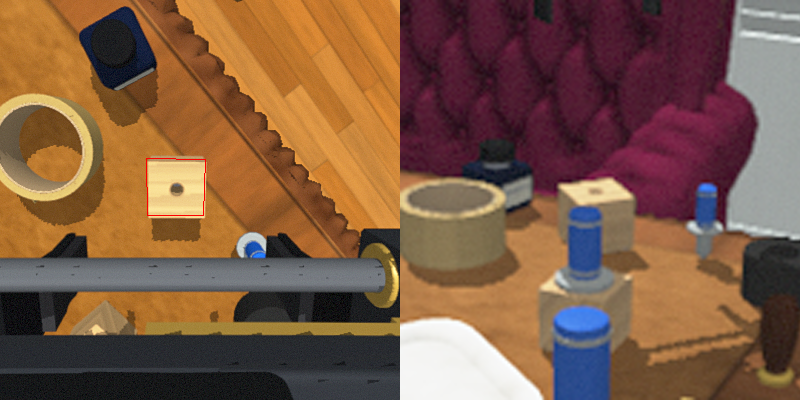

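The gauge is home in the wide block with its flange on the top. The predicted outline of the narrow block coincides with the seen block at (147–205,158–216). I descend to the narrow block, allowing for the 35 mm tip offset.

```bash
python3 -m crank '[[[0,-1,25,0,-1],[0,0,35,0,-1],[0,0,35,0,-1],[0,0,30,0,-1],[0,0,20,0,-1],[0,0,10,0,-1],[0,0,5,0,-1],[0,0,0,0,-1],[0,0,0,0,-1]]]'
python3 -m crank '[[[0,0,5,0,-1],[0,0,5,0,-1],[0,0,5,0,-1],[0,0,4,0,-1],[0,0,4,0,-1],[0,0,4,0,-1],[0,0,0,0,-1],[0,0,0,0,-1]]]'
python3 -m crank '[[[0,0,0,0,0],[0,0,0,0,0],[0,0,0,0,1],[0,0,0,0,1],[0,0,0,0,1],[0,0,0,0,1],[0,0,0,0,1],[0,0,0,0,1],[0,0,0,0,1],[0,0,0,0,1]]]' 25
```

```text
time: 15.12
position: [0.644, 0.1021, 0.0085]
tool_rot: [-3.13, 0.265, -0.003]
ft_force: [0.4, -0.1, 0.3]
grip_width: 1.001
grip_force: 0.0
time: 15.78
position: [0.6426, 0.1018, -0.0203]
tool_rot: [3.13, -0.265, -0.001]
ft_force: [-0.3, 0.5, -0.3]
grip_width: 1.002
grip_force: 0.0
time: 16.62
position: [0.6429, 0.1015, -0.0198]
tool_rot: [3.13, -0.266, 0.0]
ft_force: [-0.5, 0.0, 1.6]
grip_width: 0.597
grip_force: 25.0
```

```bash
python3 -m crank '[[[0,0,-5,0,1],[0,0,-10,0,1],[0,0,-20,0,1],[0,0,-30,0,1],[0,0,-35,0,1],[0,0,-30,0,1],[0,0,-15,0,1],[0,0,-5,0,1],[0,0,0,0,1],[0,0,0,0,1]]]'
python3 -m crank '[[[-9,-12,0,0,1],[-16,-22,0,0,1],[-22,-30,0,0,1],[-24,-33,0,0,1],[-24,-33,0,0,1],[-24,-33,0,0,1],[-24,-33,0,0,1],[-24,-33,0,0,1],[-22,-30,0,0,1],[-16,-22,0,0,1]]]'
python3 -m crank '[[[-9,-12,0,0,1],[-4,-5,0,0,1],[0,0,0,0,1],[0,0,0,0,1],[0,0,0,0,1]]]'
```

```text
time: 17.45
position: [0.6422, 0.1016, 0.1293]
tool_rot: [3.13, -0.265, -0.002]
ft_force: [-0.1, 0.1, -1.4]
grip_width: 0.597
grip_force: 25.0
time: 18.28
position: [0.4827, 0.4174, 0.1282]
tool_rot: [-3.131, 0.258, 0.008]
ft_force: [-0.1, 1.0, -0.9]
grip_width: 0.594
grip_force: 25.0
time: 18.7
position: [0.4779, 0.4313, 0.129]
tool_rot: [3.128, -0.266, -0.002]
ft_force: [0.3, -0.8, -1.0]
grip_width: 0.596
grip_force: 25.0
```

```bash
python3 -m crank '[[[0,0,15,0,1],[0,0,30,0,1],[0,0,30,0,1],[0,0,25,0,1],[0,0,15,0,1],[0,0,10,0,1],[0,0,5,0,1],[0,0,4,0,1],[0,0,0,0,1],[0,0,0,0,1]]]'
python3 -m crank '[[[0,0,3,0,1],[0,0,3,0,1],[0,0,2,0,1],[0,0,1,0,1],[0,0,0,0,1],[0,0,0,0,1]]]'
```

```text
time: 19.53
position: [0.4788, 0.4327, -0.0029]
tool_rot: [-3.129, 0.266, -0.002]
ft_force: [-0.1, -0.3, -1.2]
grip_width: 0.594
grip_force: 25.0
time: 20.03
position: [0.4781, 0.4322, -0.013]
tool_rot: [3.13, -0.265, -0.0]
ft_force: [-0.5, 0.4, -1.3]
grip_width: 0.599
grip_force: 25.0
```

```bash
python3 -m crank '[[[0,0,1,0,1],[0,0,1,0,1],[0,0,0,0,1]]]'
python3 -m crank '[[[0,0,0,0,0.1],[0,0,0,0,-0.2],[0,0,0,0,-1],[0,0,0,0,-1],[0,0,0,0,-1],[0,0,0,0,-1],[0,0,0,0,-1],[0,0,0,0,-1]]]'
python3 -m crank '[[[0,0,-5,0,-1],[0,0,-10,0,-1],[0,0,-20,0,-1],[0,0,-30,0,-1],[0,0,-30,0,-1],[0,0,-30,0,-1],[0,0,-20,0,-1],[0,0,-10,0,-1],[0,0,0,0,-1],[0,0,0,0,-1]]]'
python3 - <<'E'
from h import *
from bench import get_image
d=get_image("scene")["pixels"][130:290,120:400,::-1];w=get_image("wrist")["pixels"][40:240,160:520,::-1]
cv2.imwrite("pics/end.png",np.vstack([cv2.resize(d,(525,300)),cv2.resize(w,(525,292))]))
E
```

```text
time: 20.28
position: [0.4781, 0.4321, -0.0151]
tool_rot: [3.13, -0.265, -0.0]
ft_force: [0.2, -0.2, -1.5]
grip_width: 0.595
grip_force: 25.0
time: 20.95
position: [0.4782, 0.4323, -0.0148]
tool_rot: [-3.13, 0.265, -0.0]
ft_force: [0.8, -1.1, 0.2]
grip_width: 0.952
grip_force: 0.0
time: 21.78
position: [0.4781, 0.4322, 0.1401]
tool_rot: [3.13, -0.265, 0.0]
ft_force: [0.1, -0.4, -1.1]
grip_width: 0.998
grip_force: 0.0
```

View pics/end.png

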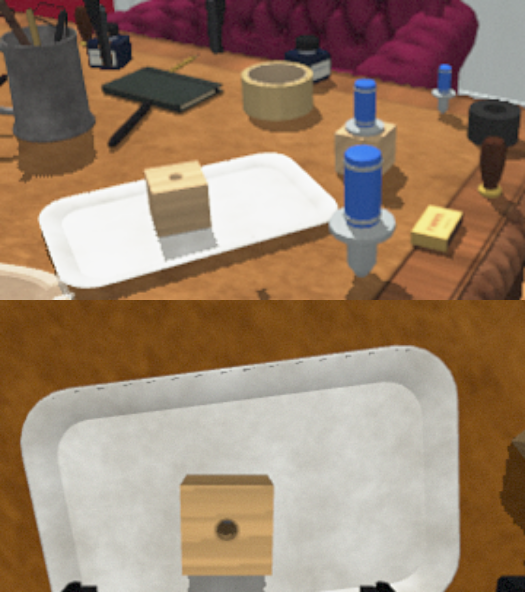

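The narrow block stands flat on the tray floor, with its hole at (227,530) in the wrist view. The gauge stands home in the wide block, with its flange on the top at (365,127). The gripper is clear of everything.

```bash
python3 -c "from bench import job;print(job.close_job())"
```

```text
the job is handed in; nothing more can be done
None
```

The job is handed in at about 22 s: the gauge stands fully home in the wide block and the narrow block is upright and flat in the silver tray; one missed first grip, which left the gauge in its stand, was corrected.

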